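# Prise the tight blue test cap off its valve neck

### The arm

A 6-joint arm with a two-finger parallel gripper is mounted at the origin on the work surface. World frame = base frame: x ahead of the robot, y to its left, z up, the work surface at z = 0. Lengths are in m, angles in rad, forces in N, time in s.
With the tool pointing down it reaches from about 0.3 to 0.775 m from the base axis. Payload 14.6 kg.
Tool frame: the origin (TCP) lies at the very end of the fingers, on their centre line; the grasp point (between the pads) lies 19 mm behind it; y points along the fingers, x is the direction in which the jaws open and shut, and the axes are right-handed (so a half turn about y gives the same grasp; the last joint's range is limited). The gripper opens to 94 mm and grips with 3 to 60 N. Pads are 16 mm wide; open, the fingers measure 119 mm over their backs; the gripper's body (75 mm by 177 mm) begins 78 mm behind the grasp point.
Start: joints at [1.253, 0.3, 1.521, -0, 1.321, -0.067], TCP at [0.136, 0.533, 0.183] pointing down, gripper open.
Joint ranges: [-3.03, 3.03], [-0.79, 2.21], [0.23, 2.52], [-1.04, 4.18], [0, 3.07], [-2.55, 2.55]. Speed limits (rad/s): [2.22, 2.22, 2.57, 3.14, 3.14, 3.14].

### API

Orientations are given as [roll, pitch, yaw] about the fixed x, y, z axes, in that order (R = Rz(yaw) Ry(pitch) Rx(roll)).
In Python, from station import * gives the robot as it stands.
- The arm moves only by the tool send_rows, never from a script. Its argument "series" is text: rows parted by semicolons, each of 7 numbers parted by spaces: the turn, a rotation vector about the tool's x, y, z in units of 5 degrees (1.0 is 5 degrees), then the shift along the tool's x, y, z in cm, then the opening, from -1 (shut) to 1 (fully open). A call has exactly 10 rows; each row is the pose to reach, as a shift and turn from the pose commanded when the call began, along the tool's axes at that moment; what a row does not reach only later rows make up. A row lasts 1/12 s, in which the tool goes at most 41.7 mm and 7.16 degrees, less where a joint would pass 70% of its speed; a pose out of reach is approached as far as the arm can. A call with a gripper value outside its range is refused whole. The fingers move at their own pace and stop on an object; "newtons" is the grip in N (left out, the last holds). Time passes only in rows, so rows that repeat a pose let the fingers close, or fill a call up. It gives the time, the measured TCP pose, the force and the opening at its end, in the units of the state.
- get_obs(): the state, without advancing time (a new reading comes with each control period).
- camera(name): name is "side" or "top" or "wrist"; returns the picture (480x640x3 uint8, red, green, blue); there is no depth.
- camera_info(name): a dict with "K" (3x3 intrinsics, pixels), "k1" (the pictures are not rectified: a ray, as slopes to the right and down, at radius r is drawn at 1 + k1 r^2 times it, then the intrinsics apply), "R" (3x3) and "t" (3): a world point X has camera coordinates R X + t; the wrist camera has in their place "mount" (4x4, takes a point from camera to tool coordinates, whose origin is the TCP and whose axes are the tool frame's). Camera axes: x right, y down, z forward; pixel columns grow to the right and rows downward; lengths in m; the calibration is good to about 2 mm. A picture is of the moment at which its call begins: read the wrist's pose just before it. camera_info takes no time and is no camera call.
- hand_in(): hands the job in, once; it reports no verdict.
The state is a dict: "time_s": time; "qpos": joint angles; "joint_vel": joint speeds; "tau": joint torques, N m; "ee_pos": TCP position; "eef_rot": TCP orientation; "force": force on the tool from outside, world axes, zero at the start; "moment": the same for the moment, N m; "grip_width": finger opening in m.
Only numpy, scipy, OpenCV 4.12 (cv2) and the standard library are available. Lean on these libraries where they do the work, as an engineer would, in place of code of your own. Each camera call takes 0.05 s, during which the arm holds its last target. There are 200 camera calls.

### The job

The blue test cap is stuck tight on its brass valve. Slide the toe of the yellow-handled pry bar under the blue cap's rim with the bar resting across that valve's steel fulcrum, and push the handle down until the cap has come up at least 10 mm; then let go and leave the bar where it lies. Touch the blue-capped valve, cap and fulcrum stand only with the bar, and do not loosen the red cap.

Things in the scene. Friction and masses are not known exactly. Their poses are not given: they have to be found in the camera images.
- pry_bar: Loose pry bar, 0.25 kg, flat on the bench. Origin: mid-length, on its flat underside; x points to the toe, z up. Steel blade 20 mm wide, 7 thick along x = -105 to +105 mm (toe tip); yellow handle 22 wide, 18 high from the underside, x = -105 to +15. Balances near x = -10. Let go on the fulcrum with its toe under the rim, it tips handle-down about 9 degrees till the toe bears on the rim, and stays.
- blue_valve: Fixed stand with the BLUE cap; an equal one with a red cap stands on the other side. Origin: middle of the fulcrum's rounded top, 75 mm above the bench; x level to the cap axis at x = 75 mm, z up. Bar goes between two pins at y = +-25, 6 mm thick, 14 mm above the fulcrum. Brass body ends 12 mm below fulcrum level, a neck of 36 mm diameter above it. Base 90 mm wide, 10 high, x = -25 to 125.
- blue_cap (a joint): Lift of the blue cap in m: 0 seated (start), at most 0.025. Disc 72 mm in diameter, 10 thick, with an 8 mm step on top; rim's underside 15 mm above the fulcrum top when seated, overhanging the neck by 18 mm. Yields at about 31 N, stays where left. Toe tip 50 mm past the fulcrum is good: 10 mm of lift tilts the bar about 21 degrees; the handle end meets the bench at about 16 mm of lift.
- red_cap (a joint): The same for the red cap on the other stand: 0 seated; to be left seated.
Not all that is in view belongs to the job. Leave any orange or purple look-alike of the part that bears red_cap alone.

How it is judged:
By the outcome, as a careful person would: the job done as asked, in the order asked, and still so for the second after the job is handed in, with the robot touching nothing.
It also fails if it takes over 56 s, if anything falls off the work surface, if the arm or the gripper's body presses on something with over 40 N, if the wrist force passes 120 N, or if a joint passes its speed limit or range.

## Working session

There is one attempt and no reset: what is moved stays moved. The work goes in short steps, Python scripts to look and compute and a tool call to move; the robot and the scene stay as the last step left them, time stands still between calls to the robot, and variables do not carry over. Pictures are saved under pics/ and viewed, on a budget of 14 in all, crops included, one or two more only if the job needs it, and the job is handed in when it is done.

Besides the shell and the picture viewer there is one more tool, called after "Request:" by a JSON object that holds its "method" and its "body". send_rows: Moves the arm, as the interface text tells. Its arguments: {"type":"object","properties":{"series":{"type":"string"},"newtons":{"type":"number"}},"required":["series"]}

```bash
ls; mkdir -p pics
python3 - <<'E'
from station import *
import cv2,numpy as np
o=get_obs();print(o)
for n in("top","side"):
    im=camera(n);cv2.imwrite(f"pics/{n}0.png",im[:,:,::-1]);print(n,camera_info(n))
print(camera_info("wrist"))
E
```

```text
pics
{'time_s': 0.0, 'qpos': array([ 1.25336970e+00,  3.00482065e-01,  1.52155971e+00, -1.10344154e-05,
        1.32066640e+00, -6.66353117e-02]), 'joint_vel': array([5.20464139e-04, 6.64083044e-05, 7.14542448e-04, 3.74138243e-05,
       2.09376541e-03, 6.68743332e-04]), 'tau': array([ 1.05215739e-03, -5.31799614e+01, -3.52737987e+01,  7.08626490e-02,
        2.43437866e-02, -8.79863615e-05]), 'ee_pos': array([0.136434  , 0.53253038, 0.18268936]), 'eef_rot': array([-1.57073271e+00,  1.11375451e-03,  1.32000778e+00]), 'force': array([0.36351224, 0.78473   , 0.63611727]), 'moment': array([-0.01998048,  0.03517813, -0.05987856]), 'grip_width': 0.0940647699372959}
top {'K': array([[563.32306178,   0.        , 328.48458559],
       [  0.        , 563.32306178, 234.70385942],
       [  0.        ,   0.        ,   1.        ]]), 'k1': 0.0273387623162672, 'R': array([[-0.02720278, -0.99962147,  0.00411284],
       [-0.99413685,  0.02662234, -0.10480065],
       [ 0.10465149, -0.0069396 , -0.99448474]]), 't': array([0.01876417, 0.5704196 , 0.94254885])}
side {'K': array([[470.55306734,   0.  
[... 196 characters left out ...]
.01978236],
       [-0.29793774,  0.41721381, -0.85858357],
       [ 0.46718816, -0.72061939, -0.51229183]]), 't': array([0.46705179, 0.2255433 , 0.48336787])}
{'K': array([[395.2380328 ,   0.        , 321.02087255],
       [  0.        , 395.2380328 , 239.3601067 ],
       [  0.        ,   0.        ,   1.        ]]), 'k1': -0.023088269117019215, 'mount': array([[ 9.99999685e-01, -4.74409458e-04, -6.36138020e-04,
         1.17894200e-03],
       [ 4.71669134e-04, -2.89330114e-01,  9.57229263e-01,
        -2.01974599e-01],
       [-6.38172502e-04, -9.57229262e-01, -2.89329799e-01,
         8.50874260e-02],
       [ 0.00000000e+00,  0.00000000e+00,  0.00000000e+00,
         1.00000000e+00]])}
```

View pics/top0.png

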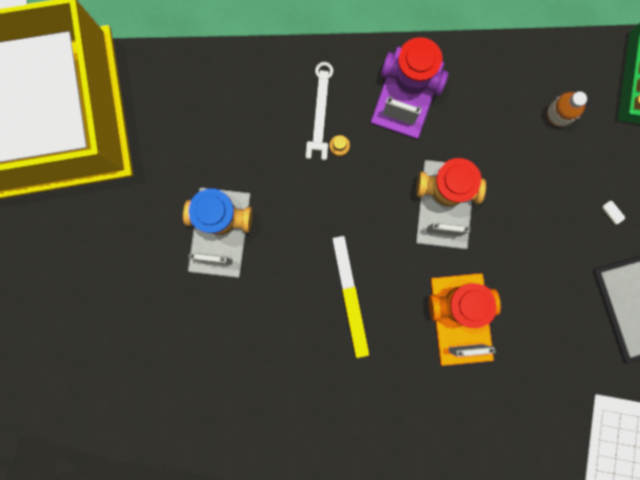

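View pics/side0.png

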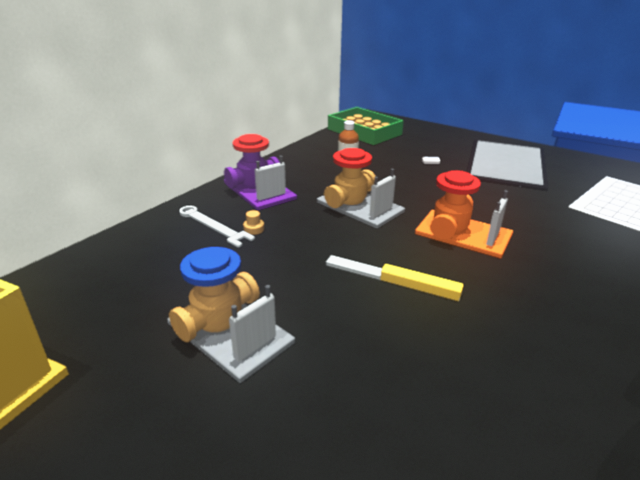

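```bash
cat > h.py <<'E'
from station import *
import cv2,numpy as np
from scipy.spatial.transform import Rotation as Rt
def ray(n,uv,pose=None):
    c=camera_info(n);K=c["K"]
    d=np.array([[c["k1"],0,0,0,0]],float)
    p=cv2.undistortPoints(np.array(uv,float).reshape(-1,1,2),K,d)[:,0]
    v=np.c_[p,np.ones(len(p))]
    if n=="wrist":
        M=c["mount"];R=Rt.from_euler("xyz",pose["eef_rot"]).as_matrix()
        return R@M[:3,3]+pose["ee_pos"], v@(R@M[:3,:3]).T
    return -c["R"].T@c["t"], v@c["R"]
def onz(n,uv,z,pose=None):
    o,v=ray(n,uv,pose);return o+v*((z-o[2])/v[:,2])[:,None]
def tri(n1,a,n2,b):
    o1,v1=ray(n1,a);o2,v2=ray(n2,b);out=[]
    for x,y in zip(v1,v2):
        s=np.linalg.lstsq(np.c_[x,-y],o2-o1,rcond=None)[0]
        p,q=o1+s[0]*x,o2+s[1]*y;out.append(np.r_[(p+q)/2,np.linalg.norm(p-q)])
    return np.array(out)
def blobs(im,lo,hi,box=None,amin=30):
    m=cv2.inRange(cv2.cvtColor(im,cv2.COLOR_RGB2HSV),np.array(lo),np.array(hi))
    if box:
        k=np.zeros_like(m);k[box[1]:box[3],box[0]:box[2]]=1;m=m*k
    cs=cv2.findContours(m,cv2.RETR_EXTERNAL,cv2.CHAIN_APPROX_NONE)[0]
    return sorted([c for c in cs if cv2.contourArea(c)>amin],key=lambda c:-cv2.contourArea(c))
E
python3 - <<'E'
from h import *
np.set_printoptions(precision=4,suppress=True)
t=cv2.imread("pics/top0.png")[:,:,::-1].copy();s=cv2.imread("pics/side0.png")[:,:,::-1].copy()
Y=([22,150,100],[35,255,255]);W=([0,0,120],[179,60,255]);B=([100,120,60],[125,255,255])
for nm,col,box,z in(("handle",Y,(320,270,380,370),.018),("blade",W,(320,225,365,300),.007)):
    c=blobs(t,*col,box)[0];r=cv2.minAreaRect(c);b=cv2.boxPoints(r)
    P=onz("top",b,z);print(nm,r,"\n",P,np.linalg.norm(np.diff(P,axis=0),axis=1),P.mean(0))
c=blobs(t,*B,(170,170,250,250))[0];e=cv2.fitEllipse(c);print("cap top",e,onz("top",[e[0]],.1))
c2=blobs(s,*B,(150,230,260,300))[0];e2=cv2.fitEllipse(c2);print("side",e2,onz("side",[e2[0]],.1))
for c in blobs(t,*W,(180,180,260,285),20): 
    r=cv2.minAreaRect(c);print("gray",r,onz("top",[r[0]],.075))
G=([0,0,60],[179,60,255])
for c in blobs(t,*G,(180,180,260,285),200):
    r=cv2.minAreaRect(c);print("base",r,onz("top",cv2.boxPoints(r),.01))
a=cv2.resize(t[170:290,170:270],None,fx=5,fy=5,interpolation=2)
b=cv2.resize(s[240:380,160:300],None,fx=600/140*.71,fy=600/140,interpolation=2)
b=cv2.resize(s[280:380,220:300],(300,375),interpolation=2)
o=np.zeros((600,800,3),np.uint8);o[:,:500]=a;o[:375,500:]=b
cv2.imwrite("pics/crop1.png",o[:,:,::-1])
E
```

```text
handle ((355.5, 322.4999694824219), (70.601806640625, 14.512594223022461), 78.69007110595703) 
 [[ 0.4764 -0.0166  0.018 ]
 [ 0.4807 -0.0413  0.018 ]
 [ 0.3625 -0.0611  0.018 ]
 [ 0.3584 -0.0367  0.018 ]] [0.0251 0.1198 0.0248] [ 0.4195 -0.0389  0.018 ]
blade ((342.98077392578125, 261.4038391113281), (51.774662017822266, 12.74754810333252), 78.69007110595703) 
 [[ 0.5684 -0.0023  0.007 ]
 [ 0.5723 -0.0245  0.007 ]
 [ 0.4825 -0.0395  0.007 ]
 [ 0.4787 -0.0175  0.007 ]] [0.0225 0.0911 0.0223] [ 0.5255 -0.021   0.007 ]
cap top ((210.53076171875, 210.24810791015625), (43.11579513549805, 44.190250396728516), 5.607514381408691) [[0.6079 0.1921 0.1   ]]
side ((209.81907653808594, 265.5842590332031), (38.545902252197266, 61.93696975708008), 80.46900177001953) [[0.6039 0.1981 0.1   ]]
gray ((216.04946899414062, 250.829345703125), (51.93593215942383, 47.20386505126953), 6.709837436676025) [[0.5444 0.1885 0.075 ]]
gray ((234.830810546875, 199.35386657714844), (27.78377914428711, 16.37258529663086), 7.125016689300537) [[0.6289 0.157  0.075 ]]
base ((215.54994201660156, 251.0628662109375), (55.8365364074707, 49.39276885986328), 6.519801616668701) [[0.5134 0.2552 0.01  ]
 [0.5994 0.2454 0.01  ]
 [0.5856 0.1481 0.01  ]
 [0.4996 0.1588 0.01  ]]
base ((234.27438354492188, 198.53048706054688), (32.68773651123047, 18.00033950805664), 6.34019136428833) [[0.6297 0.1988 0.01  ]
 [0.6617 0.1951 0.01  ]
 [0.6537 0.1376 0.01  ]
 [0.6217 0.1416 0.01  ]]
```

View pics/crop1.png

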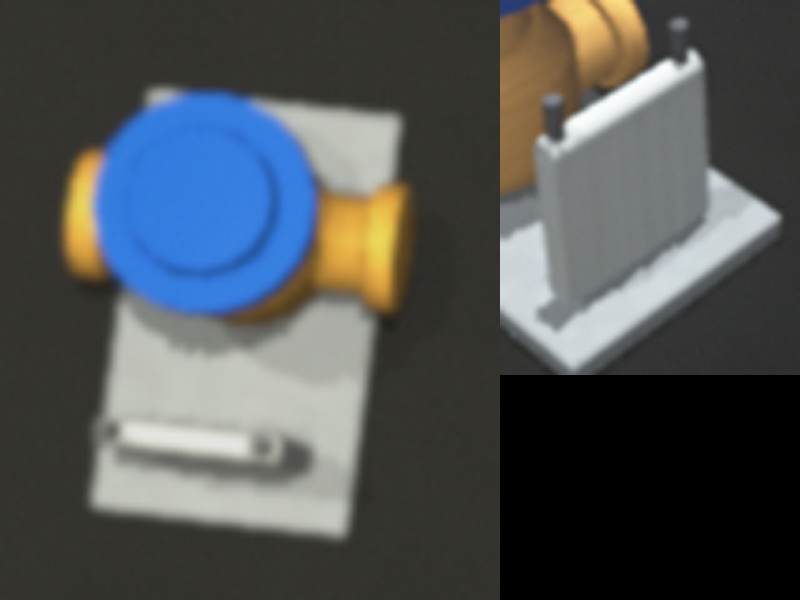

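The crop shows the blue-capped valve: fulcrum top bar spans crop (112,437)–(278,448), i.e. top px ≈(192.4,257.4)–(225.6,259.6), with its two pins. Side view pin tops are at about (233.9,306.1) and (267.7,285.9). There is only one blue cap (top px 210,210) and one yellow-handled bar (355,322). The red/purple/orange stands at (460,180), (420,60) and (473,305) are not touched.

```bash
cat >> h.py <<'E'
def move(x,y,z,yaw,tilt=0):
    "print units for a tool-down pose; tilt = bar pitch, handle down positive"
    o=get_obs();R=Rt.from_euler("xyz",o["eef_rot"])
    T=Rt.from_euler("xyz",[-np.pi/2-np.radians(tilt),0,np.radians(yaw)])
    print("t",round(o["time_s"],2),"turn",((R.inv()*T).as_rotvec(degrees=True)/5).round(2),"shift",(R.inv().apply(np.array([x,y,z])-o["ee_pos"])*100).round(2))
E
python3 - <<'E'
from h import *
np.set_printoptions(precision=4,suppress=True)
P=onz("top",[[192.4,257.4],[225.6,259.6]],.075);print(P,P.mean(0),np.linalg.norm(P[0]-P[1]))
Q=onz("side",[[233.9,306.1],[267.7,285.9]],.089);print(Q,Q.mean(0),np.linalg.norm(Q[0]-Q[1]))
print(tri("top",[[210.5,210.2]],"side",[[209.8,265.6]]))
move(.446,-.035,.183,99.6)
E
```

```text
[[0.5346 0.2271 0.075 ]
 [0.5296 0.173  0.075 ]] [0.5321 0.2    0.075 ] 0.054306864533035105
[[0.5375 0.2278 0.089 ]
 [0.5305 0.1782 0.089 ]] [0.534 0.203 0.089] 0.05013508795136406
[[0.609  0.1933 0.0951 0.0007]]
t 0.1 turn [-0.   -4.79 -0.01] shift [-47.29   0.02 -44.07]
```

Request:
{"method": "send_rows", "body": {"series": "0 -0.5 0 -2.5 0 -2.3 0;0 -1 0 -5 0 -4.7 0;0 -1.4 0 -7.5 0 -7 0;0 -1.8 0 -10 0 -9.3 0;0 -2.2 0 -12.5 0 -11.6 0;0 -2.5 0 -15 0 -14 0;0 -2.8 0 -17.5 0 -16.3 0;0 -3 0 -20 0 -18.6 0;0 -3.2 0 -22.5 0 -21 0;0 -3.4 0 -25 0 -23.3 0"}}

```text
time_s: 0.93
ee_pos: [0.3005, 0.2312, 0.1832]
eef_rot: [-1.571, 0.0, 1.618]
force: [1.4, 0.5, 0.2]
grip_width: 0.047
```

Run:
```python
from h import *
move(.446,-.035,.12,99.6)
```

```text
t 0.93 turn [-0.   -1.38 -0.  ] shift [-27.27   6.32 -13.29]
```

Request:
{"method": "send_rows", "body": {"series": "0 -0.2 0 -3 0.5 -1.5 0;0 -0.4 0 -6 1 -3 0;0 -0.6 0 -9 1.5 -4.5 0;0 -0.8 0 -12 2 -6 0;0 -1 0 -15 3 -7.5 0;0 -1.2 0 -18 4 -9 0;0 -1.38 0 -21 5 -10.5 0;0 -1.38 0 -24 6 -12 0;0 -1.38 0 -27.27 6.3 -13.3 0;0 -1.38 0 -27.27 6.3 -13.3 0"}}

```text
time_s: 1.77
ee_pos: [0.4466, -0.0375, 0.1191]
eef_rot: [-1.569, 0.0, 1.734]
force: [-0.1, 1.0, -0.7]
grip_width: 0.0472
```

Run:
```python
from h import *
np.set_printoptions(precision=4,suppress=True)
o=get_obs();im=camera("wrist");cv2.imwrite("pics/w1.png",im[:,:,::-1]);print(o["ee_pos"],o["eef_rot"])
for nm,col,z in(("handle",([22,150,100],[35,255,255]),.018),("blade",([0,0,120],[179,60,255]),.007)):
    for c in blobs(im,*col,None,800)[:3]:
        r=cv2.minAreaRect(c);P=onz("wrist",cv2.boxPoints(r),z,o);print(nm,r,"\n",P,P.mean(0))
move(.446,-.035,.004,99.6)
```

```text
[ 0.4466 -0.0375  0.1191] [-1.5694  0.0002  1.7338]
handle ((86.48445129394531, 108.24211883544922), (127.80093383789062, 103.65801239013672), 3.674499750137329) 
 [[ 0.4247 -0.2736  0.018 ]
 [ 0.3498 -0.2655  0.018 ]
 [ 0.3414 -0.1743  0.018 ]
 [ 0.4155 -0.1759  0.018 ]] [ 0.3829 -0.2223  0.018 ]
handle ((325.0, 194.5), (151.0, 30.0), 90.0) 
 [[ 0.3632 -0.0583  0.018 ]
 [ 0.3597 -0.0366  0.018 ]
 [ 0.4765 -0.0158  0.018 ]
 [ 0.4805 -0.0401  0.018 ]] [ 0.42   -0.0377  0.018 ]
handle ((113.37039184570312, 239.63563537597656), (75.32499694824219, 22.295732498168945), 5.04245138168335) 
 [[ 0.4923 -0.2319  0.018 ]
 [ 0.4731 -0.23    0.018 ]
 [ 0.4688 -0.17    0.018 ]
 [ 0.488  -0.1708  0.018 ]] [ 0.4806 -0.2007  0.018 ]
blade ((105.79457092285156, 352.78594970703125), (123.12907409667969, 92.11366271972656), 15.708637237548828) 
 [[ 0.638  -0.2804  0.007 ]
 [ 0.5407 -0.2533  0.007 ]
 [ 0.556  -0.1483  0.007 ]
 [ 0.6566 -0.1671  0.007 ]] [ 0.5978 -0.2123  0.007 ]
blade ((566.0399169921875, 367.4984130859375), (103.33650207519531, 65.24253845214844), 16.144336700439453) 
 [[0.5688 0.1614 0.007 ]
 [0.5027 0.1576 0.007 ]
 [0.5168 0.259  0.007 ]
 [0.5861 0.2687 0.007 ]] [0.5436 0.2117 0.007 ]
blade ((406.10406494140625, 338.69598388671875), (128.28652954101562, 30.413421630859375), 72.0308609008789) 
 [[0.4874 0.0145 0.007 ]
 [0.475  0.0371 0.007 ]
 [0.5901 0.1016 0.007 ]
 [0.6048 0.0769 0.007 ]] [0.5393 0.0575 0.007 ]
t 1.82 turn [-0.02 -0.05  0.  ] shift [ 0.04 11.54 -0.05]
```

View pics/w1.png

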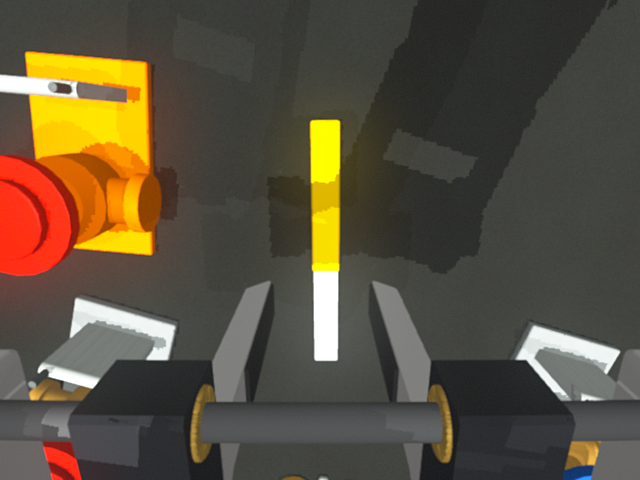

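The wrist view shows the bar at (325,120)–(325,360) between the fingers. Handle centre (0.420,-0.038) agrees with the top view to 2 mm. Next I descend and grip.

Request:
{"method": "send_rows", "body": {"series": "0 0 0 0.1 3 -0.1 0;0 -0.05 0 0.1 6 -0.1 0;0 -0.05 0 0.1 8.5 -0.1 0;0 -0.05 0 0.1 10 -0.1 0;0 -0.05 0 0.1 11 -0.1 0;0 -0.05 0 0.1 11.5 -0.1 0;0 -0.05 0 0.1 11.5 -0.1 0;0 -0.05 0 0.1 11.5 -0.1 -1;0 -0.05 0 0.1 11.5 -0.1 -1;0 -0.05 0 0.1 11.5 -0.1 -1", "newtons": 50}}

```text
time_s: 2.65
ee_pos: [0.4469, -0.0324, 0.0061]
eef_rot: [-1.572, 0.0, 1.742]
force: [0.6, 0.6, -0.8]
grip_width: 0.0304
```

Request:
{"method": "send_rows", "body": {"series": "0 0 0 0 0 0 -1;0 0 0 0 0 0 -1;0 0 0 0 0 0 -1;0 0 0 0 0 0 -1;0 0 0 0 -1 0 -1;0 0 0 0 -3 0 -1;0 0 0 0 -6 0 -1;0 0 0 0 -9 0 -1;0 0 0 0 -12 0 -1;0 0 0 0 -12 0 -1"}}

```text
time_s: 3.48
ee_pos: [0.4486, -0.0327, 0.1311]
eef_rot: [-1.579, 0.003, 1.742]
force: [-0.2, -0.9, 1.1]
grip_width: 0.0003
```

Run:
```python
from h import *
np.set_printoptions(precision=4,suppress=True)
o=get_obs();print(o["ee_pos"],o["eef_rot"],o["grip_width"],o["force"])
t=camera("top");s=camera("side")
im=np.hstack([t[150:430,120:460],cv2.resize(s,(373,280))]);cv2.imwrite("pics/c2.png",im[:,:,::-1])
w=camera("wrist");cv2.imwrite("pics/w2.png",w[:,:,::-1])
```

```text
[ 0.4486 -0.0327  0.1311] [-1.5787  0.0027  1.7416] 0.00025041036824287235 [-0.243  -0.8868  1.1018]
```

View pics/w2.png

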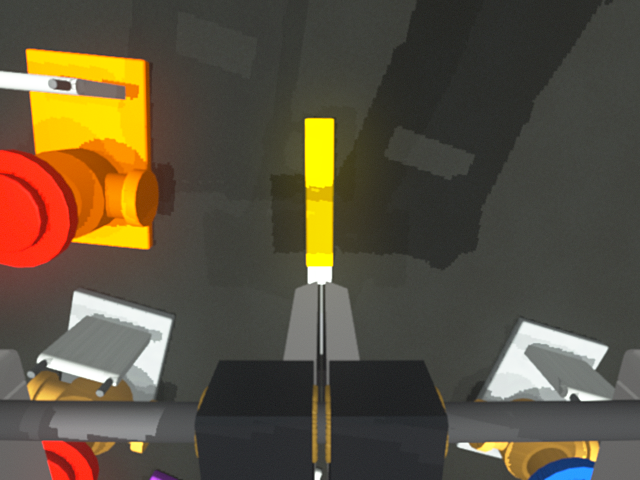

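The grip missed: width is 0 and the bar still lies at (320,118)–(320,285) with no visible shift. I'll re-measure it, go lower, and check the width before lifting.

Run:
```python
from h import *
np.set_printoptions(precision=4,suppress=True)
t=camera("top");cv2.imwrite("pics/top2.png",t[:,:,::-1])
for nm,col,box,z in(("handle",([22,150,100],[35,255,255]),(300,220,400,380),.018),("blade",([0,0,120],[179,60,255]),(320,215,365,300),.007)):
    for c in blobs(t,*col,box):
        r=cv2.minAreaRect(c);print(nm,r);P=onz("top",cv2.boxPoints(r),z);print(P)
o=get_obs();w=cv2.imread("pics/w2.png")[:,:,::-1].copy()
r=cv2.minAreaRect(blobs(w,[22,150,100],[35,255,255],(280,100,360,300))[0]);P=onz("wrist",cv2.boxPoints(r),.018,o);print(r,P,P.mean(0))
```

```text
handle ((362.0, 354.0), (8.0, 14.0), 90.0)
[[ 0.3727 -0.0366  0.018 ]
 [ 0.3721 -0.0605  0.018 ]
 [ 0.3587 -0.0601  0.018 ]
 [ 0.3593 -0.0362  0.018 ]]
blade ((342.2115173339844, 257.5577087402344), (43.53777313232422, 12.747547149658203), 78.69007110595703)
[[ 0.5681 -0.0023  0.007 ]
 [ 0.5719 -0.0245  0.007 ]
 [ 0.4963 -0.0372  0.007 ]
 [ 0.4925 -0.0152  0.007 ]]
((319.0, 192.0), (148.0, 30.0), 90.0) [[ 0.3627 -0.0584  0.018 ]
 [ 0.3589 -0.0363  0.018 ]
 [ 0.475  -0.0152  0.018 ]
 [ 0.4792 -0.0399  0.018 ]] [ 0.4189 -0.0374  0.018 ]
```

View pics/c2.png

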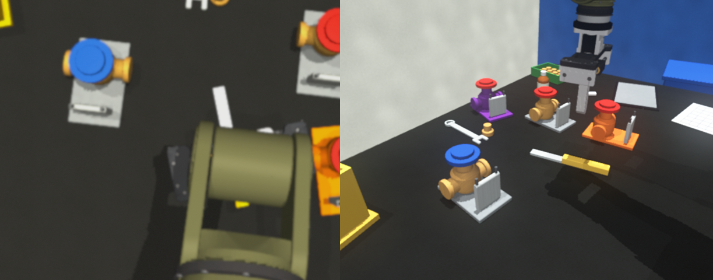

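Request:
{"method": "send_rows", "body": {"series": "0 0 0 0 0 0 0;0 0 0 0 0 0 0;0 0 0 0 0 0 0;0 0 0 0 0 0 0;0 0 0 0 1 0 0;0 0 0 0 4 0 0;0 0 0 0 7 0 0;0 0 0 0 9 0 0;0 0 0 0 10 0 0;0 0 0 0 10 0 0"}}

```text
time_s: 4.52
ee_pos: [0.4451, -0.0322, 0.0231]
eef_rot: [-1.567, -0.001, 1.741]
force: [-0.3, -0.5, 0.0]
grip_width: 0.0471
```

Run:
```python
from h import *
o=get_obs();print(o["ee_pos"],o["eef_rot"],o["grip_width"],o["force"])
move(.445,-.0335,.001,99.6)
```

```text
[ 0.44505106 -0.03216456  0.02313253] [-1.56711700e+00 -1.24881616e-03  1.74146833e+00] 0.04707066294330375 [-0.26601115 -0.53583269  0.01531227]
t 4.52 turn [-0.04  0.04  0.01] shift [-0.13  2.21  0.02]
```

Request:
{"method": "send_rows", "body": {"series": "0 0 0 -0.1 1 0 0;0 0 0 -0.1 1.8 0 0;0 0 0 -0.1 2.2 0 0;0 0 0 -0.1 2.2 0 -1;0 0 0 -0.1 2.2 0 -1;0 0 0 -0.1 2.2 0 -1;0 0 0 -0.1 2.2 0 -1;0 0 0 -0.1 2.2 0 -1;0 0 0 -0.1 2.2 0 -1;0 0 0 -0.1 2.2 0 -1", "newtons": 50}}

```text
time_s: 5.35
ee_pos: [0.4466, -0.0334, 0.0034]
eef_rot: [-1.571, 0.0, 1.741]
force: [-0.8, -0.4, 0.1]
grip_width: 0.0037
```

Request:
{"method": "send_rows", "body": {"series": "0 0 0 0 0 0 -1;0 0 0 0 0 0 -1;0 0 0 0 0 0 -1;0 0 0 0 0 0 -1;0 0 0 0 -0.1 0 -1;0 0 0 0 -0.2 0 -1;0 0 0 0 -0.4 0 -1;0 0 0 0 -0.6 0 -1;0 0 0 0 -0.8 0 -1;0 0 0 0 -0.8 0 -1"}}

```text
time_s: 6.18
ee_pos: [0.4468, -0.0334, 0.0117]
eef_rot: [-1.571, 0.0, 1.741]
force: [-0.2, -0.1, 0.2]
grip_width: 0.0003
```

Fingers shut with nothing between them, so I need a side view now.

Run:
```python
from h import *
s=camera("side");w=camera("wrist")
a=cv2.resize(s[150:330,280:520],(800,600));cv2.imwrite("pics/s3.png",a[:,:,::-1])
cv2.imwrite("pics/w3.png",w[:,:,::-1])
c=camera_info("side");o=get_obs();print(o["ee_pos"])
for X in([.4486,-.0327,.131],o["ee_pos"],[.4447,-.0335,.018]):
    p=cv2.projectPoints(np.array([X]),cv2.Rodrigues(c["R"])[0],c["t"],c["K"],np.array([c["k1"],0,0,0,0]))[0];print(p)
```

```text
[ 0.44659489 -0.03338331  0.0113666 ]
[[[411.01423935 205.76007931]]]
[[[403.70255798 276.21971948]]]
[[[405.33503217 273.0351994 ]]]
```

View pics/s3.png

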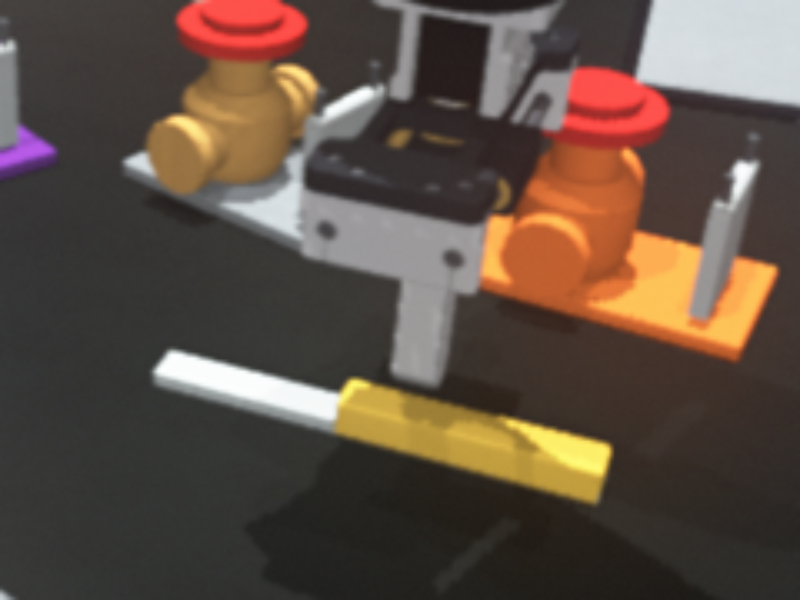

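The side crop shows the closed fingertip at about (418,382), i.e. full px (405,264), hanging above the handle. The reported TCP projects to (404,276), so the real fingertips end about 20 mm above the reported TCP. That explains the empty grips and zero forces. I'll go about 15–20 mm lower while watching the force.

Request:
{"method": "send_rows", "body": {"series": "0 0 0 0 -0.5 0 0;0 0 0 0 -0.5 0 0;0 0 0 0 -0.5 0 0;0 0 0 0 -0.5 0 0;0 0 0 0 -0.5 0 0;0 0 0 0 0.5 0 0;0 0 0 0 1.2 0 0;0 0 0 0 1.6 0 0;0 0 0 0 2 0 0;0 0 0 0 2 0 0"}}

```text
time_s: 7.12
ee_pos: [0.446, -0.0333, -0.0098]
eef_rot: [-1.569, -0.001, 1.741]
force: [0.6, 0.5, 0.6]
grip_width: 0.0466
```

Run:
```python
from h import *
o=get_obs();print(o["ee_pos"],o["grip_width"],o["force"])
s=camera("side");a=cv2.resize(s[180:330,300:500],(800,600));cv2.imwrite("pics/s4.png",a[:,:,::-1])
```

```text
[ 0.44596684 -0.03327869 -0.00977745] 0.04661386216969742 [0.58210556 0.48388888 0.64212205]
```

View pics/s4.png

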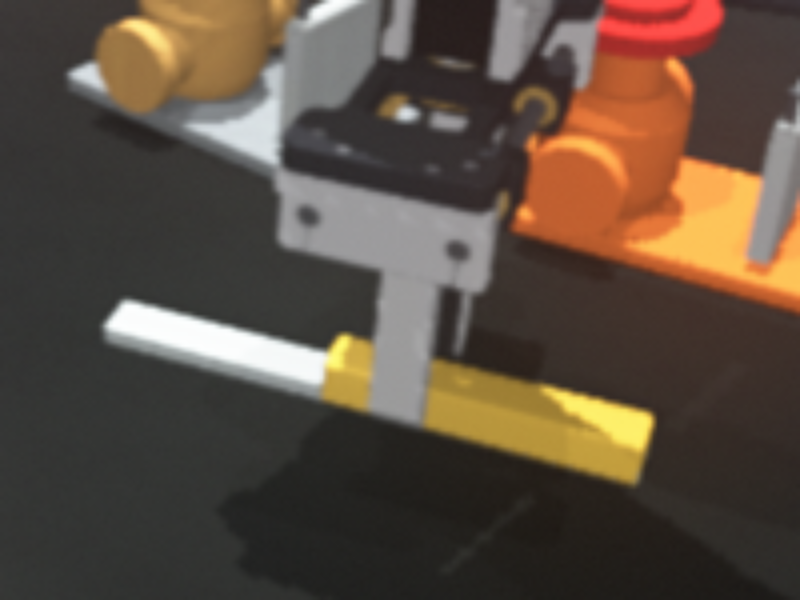

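The fingers now straddle the handle; the near finger's tip is at (397,420), just above the bench. I'll go 3 mm lower and close.

Request:
{"method": "send_rows", "body": {"series": "0 0 0 0 0.3 0 0;0 0 0 0 0.3 0 -1;0 0 0 0 0.3 0 -1;0 0 0 0 0.3 0 -1;0 0 0 0 0.3 0 -1;0 0 0 0 0.3 0 -1;0 0 0 0 0.3 0 -1;0 0 0 0 0.3 0 -1;0 0 0 0 0.3 0 -1;0 0 0 0 0.3 0 -1", "newtons": 50}}

```text
time_s: 8.0
ee_pos: [0.4466, -0.0334, -0.0116]
eef_rot: [-1.571, 0.0, 1.741]
force: [-1.3, 0.0, 2.9]
grip_width: 0.0211
```

Gripped (21 mm). Lift, then carry over to a point 40 mm short of insertion.

Request:
{"method": "send_rows", "body": {"series": "0 0 0 0 -1 0 -1;0 0 0 0 -3 0 -1;0 0 0 0 -5.5 0 -1;0 0 0 0 -8 0 -1;0 0 0 0 -10.5 0 -1;0 0 0 0 -13 0 -1;0 0 0 0 -14 0 -1;0 0 0 0 -14 0 -1;0 0 0 0 -14 0 -1;0 0 0 0 -14 0 -1"}}

```text
time_s: 8.83
ee_pos: [0.4457, -0.0332, 0.1268]
eef_rot: [-1.569, -0.001, 1.742]
force: [-0.8, 0.6, -1.7]
grip_width: 0.021
```

Run:
```python
from h import *
o=get_obs();print(o["ee_pos"],o["grip_width"],o["force"])
move(.4197,.2144,.125,83.5)
```

```text
[ 0.44573506 -0.03322665  0.12676435] 0.020977240441921056 [-0.76593813  0.58018298 -1.71427121]
t 8.83 turn [-0.03  3.26  0.01] shift [24.84  0.19 -1.64]
```

Request:
{"method": "send_rows", "body": {"series": "0 0.3 0 2 0 -0.1 -1;0 0.7 0 5 0 -0.2 -1;0 1.1 0 8 0 -0.4 -1;0 1.5 0 11 0 -0.7 -1;0 1.9 0 14 0 -0.9 -1;0 2.3 0 17 0 -1.1 -1;0 2.7 0 20 0 -1.3 -1;0 3 0 22.5 0 -1.5 -1;0 3.26 0 24.3 0 -1.6 -1;0 3.26 0 24.8 0 -1.64 -1"}}

```text
time_s: 9.67
ee_pos: [0.4194, 0.2157, 0.1266]
eef_rot: [-1.568, 0.001, 1.458]
force: [0.9, -0.6, -2.1]
grip_width: 0.0211
```

Run:
```python
from h import *
np.set_printoptions(precision=4,suppress=True)
for i in range(4): s=camera("side");
t=camera("top");w=camera("wrist");o=get_obs();print(o["ee_pos"],o["eef_rot"],o["force"])
im=np.zeros((600,800,3),np.uint8)
im[:,:400]=cv2.resize(t[180:330,150:250],(400,600));im[:300,400:]=cv2.resize(s[230:380,150:350],(400,300))
im[300:,400:]=cv2.resize(w,(400,300))
cv2.imwrite("pics/m5.png",im[:,:,::-1])
for n,q in(("top",t),("side",s)):
    for c in blobs(q,[0,0,120],[179,60,255],None,20):
        r=cv2.minAreaRect(c)
        if 150<r[0][0]<360 and 200<r[0][1]<400:print(n,r)
move(.4197,.2144,.0674,83.5)
```

```text
[0.4206 0.2129 0.1279] [-1.5703  0.0004  1.4562] [-0.2851  1.1217 -2.8319]
top ((213.89231872558594, 268.361572265625), (51.72248077392578, 82.8552017211914), 7.125016689300537)
side ((248.52975463867188, 337.3604736328125), (56.37186813354492, 89.6168212890625), 53.67317199707031)
side ((242.61502075195312, 222.4426727294922), (129.88702392578125, 48.92979049682617), 14.708303451538086)
side ((318.4999694824219, 263.5), (22.999996185302734, 80.99998474121094), 0.0)
side ((270.7825927734375, 266.63824462890625), (70.53338623046875, 19.613933563232422), 29.248823165893555)
side ((347.2776184082031, 252.78103637695312), (13.799674987792969, 70.34898376464844), 3.3664605617523193)
t 9.97 turn [-0.01 -0.01 -0.  ] shift [0.15 6.05 0.11]
```

View pics/m5.png

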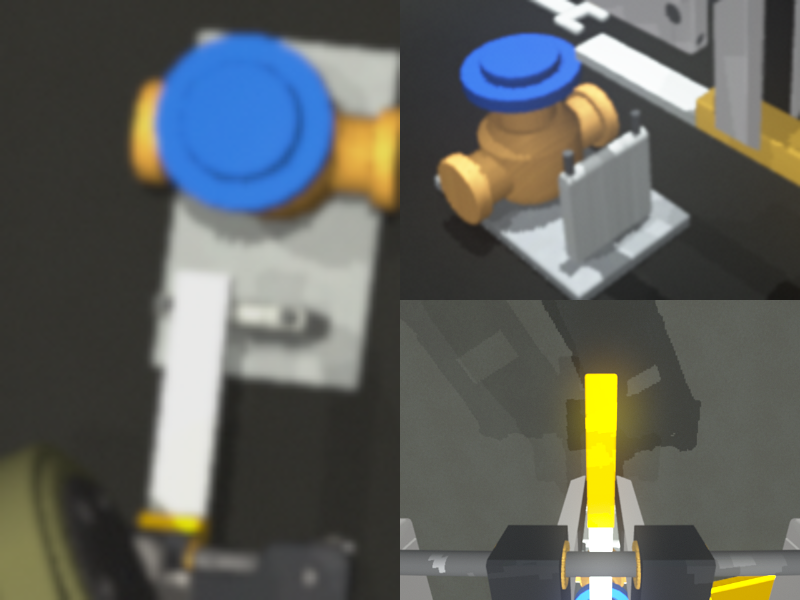

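Run:
```python
from h import *
np.set_printoptions(precision=4,suppress=True)
T=tri("top",[[194.3,247.6],[207.5,248.2],[200.9,247.9]],"side",[[238,254],[251,246.5],[244.5,250.3]]);print(T)
print(onz("top",[[200.9,247.9],[194.3,314/4+180+180/4]],.1465))
F=np.array([.533,.2015]);a=np.radians(-6.5);u=np.array([np.cos(a),np.sin(a)]);v=np.array([-u[1],u[0]])
for p in list(T[:,:2])+[onz("top",[[200.9,247.9]],.1465)[0,:2]]:print("valve frame",(p-F)@u,(p-F)@v)
```

```text
[[0.5444 0.2077 0.145  0.0001]
 [0.5431 0.1879 0.1448 0.0002]
 [0.5438 0.1979 0.1448 0.0002]]
[[0.5436 0.1974 0.1465]
 [0.4605 0.2075 0.1465]]
valve frame 0.01063045679671219 0.007445347625624735
valve frame 0.011554806972489716 -0.01234392577265916
valve frame 0.011126465927809368 -0.0023899342854625093
valve frame 0.010962876520525189 -0.0028448530040310243
```

The montage shows the bar level, with its toe at top px (201,248), between and above the pins. Triangulated, the toe is at x=+11, y=-2.5 mm in the valve frame, and its top is at z=0.145. I lower it 60 mm, then advance 39 mm.

Request:
{"method": "send_rows", "body": {"series": "0 0 0 0.1 0.5 0 -1;0 0 0 0.2 1.5 0 -1;0 0 0 0.25 2.5 0 -1;0 0 0 0.25 3.5 0 -1;0 0 0 0.25 4.5 0 -1;0 0 0 0.25 5.3 0 -1;0 0 0 0.25 5.8 0 -1;0 0 0 0.25 6 0 -1;0 0 0 0.25 6 0 -1;0 0 0 0.25 6 0 -1"}}

```text
time_s: 10.8
ee_pos: [0.421, 0.2164, 0.0685]
eef_rot: [-1.571, -0.0, 1.457]
force: [0.1, 0.0, -1.9]
grip_width: 0.0213
```

Run:
```python
from h import *
camera("side");camera("side");o=get_obs();print(o["ee_pos"],o["eef_rot"],o["force"])
move(.4206+.039*.9936,.2129+.0025-.039*.113,.068,83.5)
```

```text
[0.42110072 0.21642572 0.06868871] [-1.57152886e+00 -3.87683323e-04  1.45708135e+00] [-0.01815693 -1.08674661 -2.50465854]
t 10.9 turn [ 0.01 -0.    0.  ] shift [-0.11  0.07 -3.86]
```

Request:
{"method": "send_rows", "body": {"series": "0 0 0 -0.1 0.05 -0.4 -1;0 0 0 -0.1 0.05 -0.9 -1;0 0 0 -0.1 0.05 -1.4 -1;0 0 0 -0.1 0.05 -1.9 -1;0 0 0 -0.1 0.05 -2.4 -1;0 0 0 -0.1 0.05 -2.9 -1;0 0 0 -0.1 0.05 -3.4 -1;0 0 0 -0.1 0.05 -3.8 -1;0 0 0 -0.1 0.05 -3.9 -1;0 0 0 -0.1 0.05 -3.9 -1"}}

```text
time_s: 11.73
ee_pos: [0.4597, 0.2108, 0.0676]
eef_rot: [-1.571, 0.0, 1.457]
force: [0.2, 0.6, -3.1]
grip_width: 0.0209
```

Run:
```python
from h import *
t=camera("top");s=camera("side");o=get_obs();print(o["ee_pos"],o["eef_rot"],o["force"])
im=np.zeros((600,800,3),np.uint8)
im[:,:400]=cv2.resize(t[180:330,150:250],(400,600));im[:,400:]=cv2.resize(s[240:360,190:270],(400,600))
cv2.imwrite("pics/m6.png",im[:,:,::-1])
```

```text
[0.45933289 0.21087836 0.06768056] [-1.57059389e+00  1.04380823e-04  1.45706926e+00] [-0.36715793  0.81914102 -1.60580651]
```

View pics/m6.png

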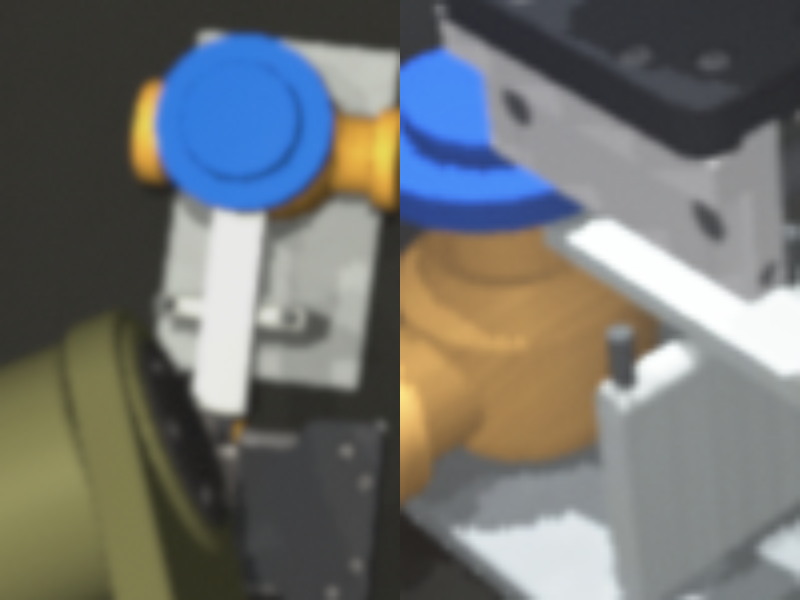

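Both views show the toe under the blue rim (top px ≈(210,232)), with the bar between the pins and across the fulcrum. I lower it 3 mm onto the fulcrum, open, and rise.

Request:
{"method": "send_rows", "body": {"series": "0 0 0 0 0.1 0 -1;0 0 0 0 0.2 0 -1;0 0 0 0 0.3 0 -1;0 0 0 0 0.3 0 -1;0 0 0 0 0.3 0 -0.3;0 0 0 0 0.3 0 -0.1;0 0 0 0 0.3 0 0;0 0 0 0 0.3 0 0;0 0 0 0 0.3 0 0;0 0 0 0 0.3 0 0"}}

```text
time_s: 12.67
ee_pos: [0.4595, 0.2109, 0.0648]
eef_rot: [-1.571, -0.0, 1.457]
force: [0.2, 0.1, 0.3]
grip_width: 0.0468
```

Request:
{"method": "send_rows", "body": {"series": "0 0 0 0 -0.8 0 0;0 0 0 0 -2 0 0;0 0 0 0 -4 0 0;0 0 0 0 -6 0 0;0 0 0 0 -6 1 -1;0 0 0 0 -6 2 -1;0 0 0 0 -6 3 -1;0 0 0 0 -6 4 -1;0 0 0 0 -6 5 -1;0 0 0 0 -6 6 -1"}}

```text
time_s: 13.5
ee_pos: [0.3985, 0.2177, 0.1243]
eef_rot: [-1.57, 0.0, 1.457]
force: [0.5, 0.1, 0.2]
grip_width: 0.0105
```

Run:
```python
from h import *
t=camera("top");s=camera("side");o=get_obs();print(o["ee_pos"],o["eef_rot"],o["force"],o["grip_width"])
im=np.zeros((600,800,3),np.uint8)
im[:,:400]=cv2.resize(t[180:330,150:250],(400,600));im[:,400:]=cv2.resize(s[230:380,190:290],(400,600))
cv2.imwrite("pics/m7.png",im[:,:,::-1])
# tip point at s=-140 on top for tilts; tip is ~0.021 above reported TCP
F=np.array([.533,.2015]);a=np.radians(-6.5);u=np.array([np.cos(a),np.sin(a)])
for th in(0,9,15,21,25):
    q=np.radians(th);x=-.14*np.cos(q)-.018*np.sin(q);z=.075-.14*np.sin(q)+.018*np.cos(q)
    p=F+x*u;print(th,p.round(4),"tip",round(z,4));move(p[0],p[1],z-.021,83.5)
```

```text
[0.39847958 0.21787274 0.12461906] [-1.57030342e+00  2.31038220e-04  1.45788381e+00] [ 1.28450306  0.07059835 -0.64335538] 0.0025000429448960543
0 [0.3939 0.2173] tip 0.093
t 13.6 turn [-0.01  0.01 -0.  ] shift [-0.1   5.26  0.45]
9 [0.3928 0.2175] tip 0.0709
t 13.6 turn [-0.01  0.01 -0.  ] shift [-0.1   7.47  0.55]
15 [0.394  0.2173] tip 0.0562
t 13.6 turn [-0.01  0.01 -0.  ] shift [-0.1   8.95  0.43]
21 [0.3967 0.217 ] tip 0.0416
t 13.6 turn [-0.01  0.01 -0.  ] shift [-0.1  10.4   0.16]
25 [0.3994 0.2167] tip 0.0321
t 13.6 turn [-0.01  0.01 -0.  ] shift [-0.1  11.35 -0.11]
```

View pics/m7.png

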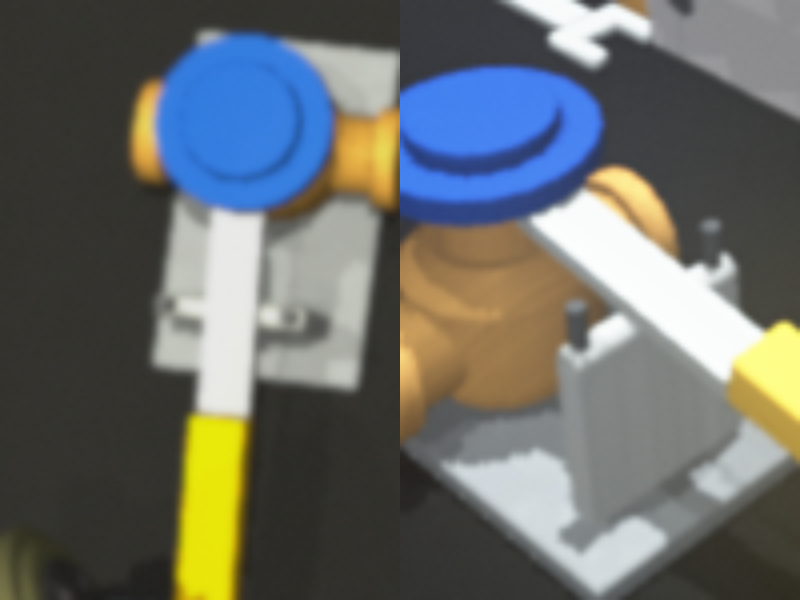

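Released, the bar tipped handle-down with its toe bearing under the rim, across the fulcrum and between the pins. I now push the handle down with the closed fingers, following the handle's arc.

Request:
{"method": "send_rows", "body": {"series": "0 0 0 0 2 0.4 -1;0 0 0 0 4 0.5 -1;0 0 0 0 5.5 0.5 -1;0 0 0 0 6.5 0.5 -1;0 0 0 0 7.2 0.5 -1;0 0 0 0 7.7 0.5 -1;0 0 0 0 8.2 0.5 -1;0 0 0 0 8.6 0.4 -1;0 0 0 0 9 0.4 -1;0 0 0 0 9 0.4 -1"}}

```text
time_s: 14.43
ee_pos: [0.3963, 0.2185, 0.0353]
eef_rot: [-1.572, -0.001, 1.457]
force: [-3.7, 1.4, 10.1]
grip_width: 0.0006
```

Run:
```python
from h import *
o=get_obs();print(o["ee_pos"],o["force"])
s=camera("side");t=camera("top")
im=np.zeros((600,800,3),np.uint8)
im[:,:400]=cv2.resize(t[180:330,150:250],(400,600));im[:,400:]=cv2.resize(s[210:400,180:340],(400,600))
cv2.imwrite("pics/m8.png",im[:,:,::-1])
e=cv2.fitEllipse(blobs(t,[100,120,60],[125,255,255],(170,170,250,250))[0]);print(e)
```

```text
[0.396328   0.21850496 0.03530171] [-3.66357736  1.38967037 10.12976957]
((210.1365203857422, 209.73379516601562), (43.45244598388672, 44.22077178955078), 4.818789958953857)
```

Force is 10 N, as expected for the cap moving. Continue.

Request:
{"method": "send_rows", "body": {"series": "0 0 0 0 0.4 -0.1 -1;0 0 0 0 0.8 -0.2 -1;0 0 0 0 1.2 -0.25 -1;0 0 0 0 1.5 -0.3 -1;0 0 0 0 1.8 -0.35 -1;0 0 0 0 2.1 -0.4 -1;0 0 0 0 2.3 -0.45 -1;0 0 0 0 2.4 -0.5 -1;0 0 0 0 2.4 -0.5 -1;0 0 0 0 2.4 -0.5 -1"}}

```text
time_s: 15.37
ee_pos: [0.4015, 0.2181, 0.0118]
eef_rot: [-1.572, -0.001, 1.457]
force: [-3.8, 0.8, 10.4]
grip_width: 0.0003
```

Run:
```python
from h import *
np.set_printoptions(precision=4,suppress=True)
o=get_obs();print(o["ee_pos"],o["force"])
s=camera("side");t=camera("top");s0=cv2.imread("pics/side0.png")[:,:,::-1].copy();t0=cv2.imread("pics/top0.png")[:,:,::-1].copy()
B=([100,120,60],[125,255,255])
E=lambda q,b:cv2.fitEllipse(blobs(q,*B,b)[0])[0]
a,b=E(t,(170,160,250,250)),E(s,(150,210,260,310));a0,b0=E(t0,(170,160,250,250)),E(s0,(150,210,260,310))
print(a,b,a0,b0,tri("top",[a0,a],"side",[b0,b]))
im=np.zeros((600,800,3),np.uint8)
im[:,:400]=cv2.resize(t[180:330,150:250],(400,600));im[:,400:]=cv2.resize(s[210:400,180:340],(400,600))
cv2.imwrite("pics/m9.png",im[:,:,::-1])
```

```text
[0.4015 0.2181 0.0118] [-3.7842  0.7556 10.3943]
(209.0574493408203, 208.96566772460938) (208.52659606933594, 258.0304870605469) (210.53076171875, 210.24810791015625) (209.81907653808594, 265.5842590332031) [[0.6089 0.1933 0.0951 0.0008]
 [0.6094 0.1934 0.1062 0.0008]]
```

View pics/m9.png

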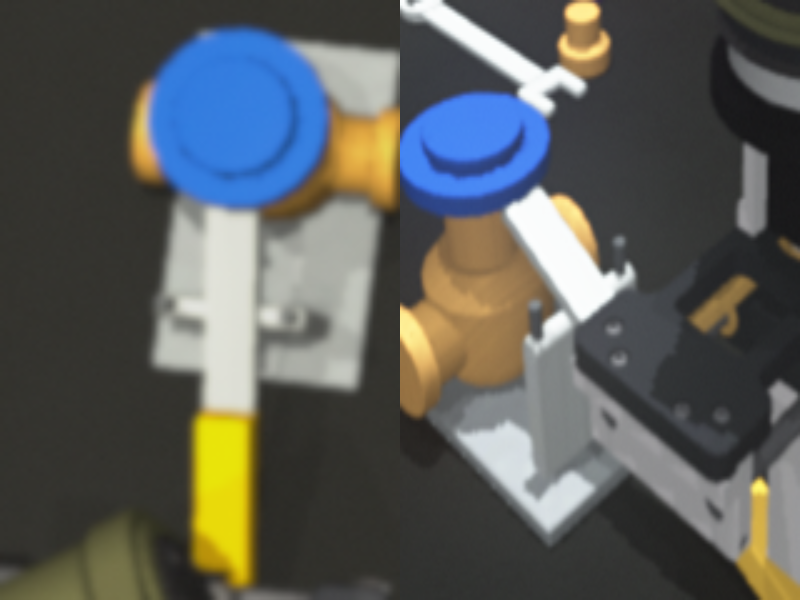

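The cap has risen about 11 mm by triangulation (0.0951→0.1062), and the bar is still between the pins with its toe under the rim. I push 5 mm more for margin, then lift away.

Request:
{"method": "send_rows", "body": {"series": "0 0 0 0 0.1 0 -1;0 0 0 0 0.2 -0.05 -1;0 0 0 0 0.3 -0.1 -1;0 0 0 0 0.4 -0.1 -1;0 0 0 0 0.5 -0.1 -1;0 0 0 0 0.5 -0.1 -1;0 0 0 0 0.5 -0.1 -1;0 0 0 0 0.5 -0.1 -1;0 0 0 0 0.5 -0.1 -1;0 0 0 0 0.5 -0.1 -1"}}

```text
time_s: 16.3
ee_pos: [0.4022, 0.2181, 0.0072]
eef_rot: [-1.572, -0.001, 1.457]
force: [-9.7, 0.6, 19.1]
grip_width: 0.0009
```

Request:
{"method": "send_rows", "body": {"series": "0 0 0 0 -0.3 0 -1;0 0 0 0 -1 0.1 -1;0 0 0 0 -2.5 0.3 -1;0 0 0 0 -4.5 0.5 -1;0 0 0 0 -7 1 -1;0 0 0 0 -10 1.5 -1;0 0 0 0 -13 2 -1;0 0 0 0 -15 2 -1;0 0 0 0 -15 2 -1;0 0 0 0 -15 2 -1"}}

```text
time_s: 17.13
ee_pos: [0.3825, 0.22, 0.1569]
eef_rot: [-1.573, -0.001, 1.457]
force: [0.3, 0.1, -0.3]
grip_width: 0.0009
```

Run:
```python
from h import *
np.set_printoptions(precision=4,suppress=True)
o=get_obs();print(o["time_s"],o["ee_pos"],o["force"])
s=camera("side");t=camera("top");s0=cv2.imread("pics/side0.png")[:,:,::-1].copy();t0=cv2.imread("pics/top0.png")[:,:,::-1].copy()
def go(B,bt,bs):
    E=lambda q,b:cv2.fitEllipse(blobs(q,*B,b)[0])[0]
    print(tri("top",[E(t0,bt),E(t,bt)],"side",[E(s0,bs),E(s,bs)]))
go(([100,120,60],[125,255,255]),(170,160,250,250),(150,210,260,310))
go(([0,150,120],[4,255,255]),(430,150,490,215),(330,140,375,168))
im=np.zeros((600,800,3),np.uint8)
im[:,:400]=cv2.resize(t[180:360,150:270],(400,600));im[:,400:]=cv2.resize(s[210:420,160:300],(400,600))
cv2.imwrite("pics/m10.png",im[:,:,::-1])
```

```text
17.1333 [0.3825 0.22   0.1569] [ 0.3397  0.1106 -0.3074]
[[0.6089 0.1933 0.0951 0.0008]
 [0.6096 0.1935 0.1075 0.0015]]Traceback (most recent call last):
  File "<stdin>", line 9, in <module>
  File "<stdin>", line 7, in go
  File "<stdin>", line 6, in <lambda>
IndexError: list index out of range
```

Run:
```python
from h import *
s=camera("side");t=camera("top")
s0=cv2.imread("pics/side0.png")[:,:,::-1]
print("red-cap region diff",cv2.absdiff(s[140:220,310:400],s0[140:220,310:400].copy()).mean())
im=np.zeros((600,800,3),np.uint8)
im[:,:400]=cv2.resize(t[180:360,150:270],(400,600));im[:,400:]=cv2.resize(s[130:420,160:400],(400,600))
cv2.imwrite("pics/m10.png",im[:,:,::-1])
```

```text
red-cap region diff 46.98564814814815
```

View pics/m10.png

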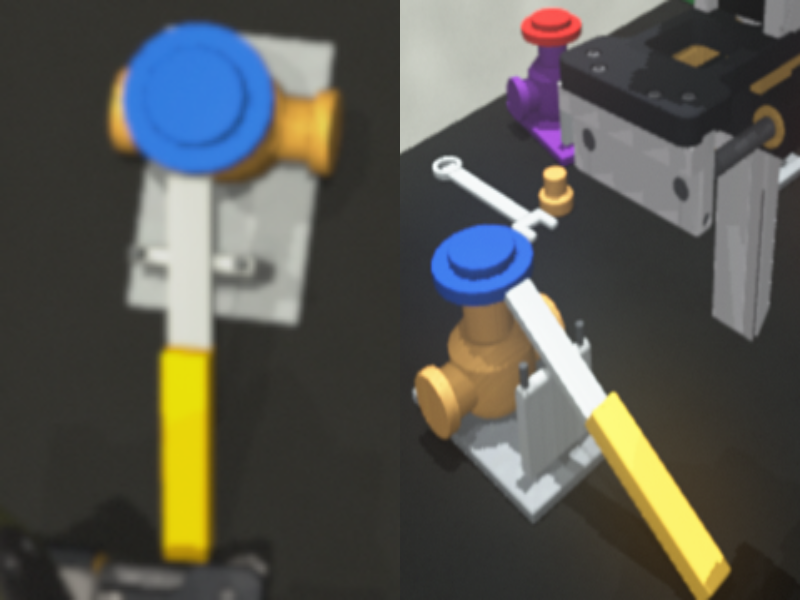

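The cap is up, the bar lies across the fulcrum between the pins with its toe under the rim, and the gripper is clear. The red-cap image difference only reflects the arm blocking that view. I'm handing in.

```bash
python3 -c "
from station import *
o=get_obs();print(o['time_s'],o['force']);print(hand_in())"
```

```text
17.3333 [ 0.36735541  0.40886164 -0.37996998]
the job is handed in; nothing more can be done
None
```

The blue cap is up about 12.4 mm, measured by triangulating it from the two fixed cameras before and after. I put the pry bar across the fulcrum with its toe under the blue rim and let it tip. I then pushed the handle down with closed fingers (about 10 N at the 11 mm mark, 19 N at the end) and withdrew. I handed in at 17.3 s with the gripper clear and the wrist force near zero.

- **Final view:** the bar lies across the fulcrum between the pins, with its toe under the blue rim.
- **First two grips closed on nothing:** the fingertips really end about 20 mm above the reported TCP. The bar had not moved, and the third grip, taken lower, held.
- **Red cap not confirmed by picture:** the arm blocked the side camera's view of it, so my last check there failed. The arm never went near that stand.

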